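# Show the trainee the implant and where it goes

### The job

Show a dental trainee which implant goes where, touching nothing: with the fingertips straight down, point from two or three centimetres above at the middle of the blue cap of the vial in the rack for two seconds, then likewise at the gap in the teeth of the jaw model, and finish still pointing at the gap after two seconds there. Come down on each from above and leave the vial straight up, so that the fingers never pass low over another vial. Leave every vial and everything else standing where it is.

Things in the scene. Friction and masses are not known exactly. Their poses are not given: they have to be found in the camera images.
- vial_blue_top (a point): centre of the top face of the blue cap of a loose implant vial: clear-grey tube 16 mm across, cap 21 mm across and 14 mm high, 50 mm tall in all, standing upright in a hole of the rack; z is up. The cap top is 50 mm above the hole's floor, 58 mm above the table, the highest part of the rack with its vials
- vial_red_top (a point): centre of the top face of the red cap of a loose implant vial: clear-grey tube 16 mm across, cap 21 mm across and 14 mm high, 50 mm tall in all, standing upright in a hole of the rack; z is up. The cap top is 50 mm above the hole's floor, 58 mm above the table, the highest part of the rack with its vials
- vial_yellow_top (a point): centre of the top face of the yellow cap of a loose implant vial: clear-grey tube 16 mm across, cap 21 mm across and 14 mm high, 50 mm tall in all, standing upright in a hole of the rack; z is up. The cap top is 50 mm above the hole's floor, 58 mm above the table, the highest part of the rack with its vials
- vial_green_top (a point): centre of the top face of the green cap of a loose implant vial: clear-grey tube 16 mm across, cap 21 mm across and 14 mm high, 50 mm tall in all, standing upright in a hole of the rack; z is up. The cap top is 50 mm above the hole's floor, 58 mm above the table, the highest part of the rack with its vials
- vial_white_top (a point): centre of the top face of the white cap of a loose implant vial: clear-grey tube 16 mm across, cap 21 mm across and 14 mm high, 50 mm tall in all, standing upright in a hole of the rack; z is up. The cap top is 50 mm above the hole's floor, 58 mm above the table, the highest part of the rack with its vials
- rack: grey block with 2 x 3 holes, 145 mm (its x) by 100 mm (its y) by 26 mm high, origin at the centre of its underside. Holes 42 mm apart both ways (centres at x -42, 0, 42 and y -21, 21 mm), five hold a vial and one is empty; which vial stands where varies. It lies on the green tray (280 x 200 mm, rim 16 mm high) and is fixed
- gap (a point): middle of the gap in the tooth row of the jaw model (pink gum arch with ivory teeth on a grey plate and black stand, fixed, 85 x 85 mm, standing on the brown metal tray of 280 x 200 mm, rim 16 mm): the point on the gum, 59 mm above the table, half-way between the two teeth that border the gap. The gap is 18 mm long, where two neighbouring back teeth are missing on one side of the arch; the teeth stand 8 mm above this point and are the highest part of the model; z is up
- dish: bystander: loose small aluminium dish, 30 mm across, 22 mm high, on the brown tray; origin at the centre of its underside
- ratchet: bystander: loose steel torque ratchet, 94 mm long along its y, 18 mm wide, 16 mm high at its head, lying on the green tray beyond the rack
- resin_bottle: bystander: loose small amber bottle with a black cap, 28 mm across, 55 mm high, on the table between the trays; origin at the centre of its underside

How it is judged (in metres and radians):
On the way, in this order (a step that is already met when the one before it is completed fails the run):
1. the fingertips point at the blue cap from just above, for two seconds (horizontal distance between the grasp point and vial_blue_top below 0.014 m and z of the grasp point in the frame of vial_blue_top between 0.021 and 0.07 m), for 1.5 s.
2. then they point at the gap in the teeth from just above, for two seconds (horizontal distance between the grasp point and gap below 0.011 m and z of the grasp point in the frame of gap between 0.022 and 0.078 m), for 1.5 s.
At the end, for the whole second after the job is handed in: Still pointing at the gap: grasp point (about 19 mm behind the fingertips) within 11 mm sideways of its middle and 22 to 78 mm above the gum; all vials upright (0.1 rad), no vial or bystander moved by 5 mm; nothing touched (all of step 2 and distance of each of vial_blue_top, vial_red_top, vial_yellow_top, vial_green_top, vial_white_top, dish, ratchet, resin_bottle from where it was at the start of the episode below 0.005 m and angle between each of vial_blue_top, vial_red_top, vial_yellow_top, vial_green_top, vial_white_top's own z axis and vertical below 0.1 rad).
It fails at once if the robot touches something (contact force between any of the arm, the fingers and anything else above 0.3 N).
It fails at once if a vial is lifted or displaced, or a bystander disturbed (distance of any of vial_blue_top, vial_red_top, vial_yellow_top, vial_green_top, vial_white_top, dish, ratchet, resin_bottle from where it was at the start of the episode above 0.006 m).
It fails at once if the fingers point at another vial ((horizontal distance between the grasp point and vial_red_top below 0.014 m and z of the grasp point in the frame of vial_red_top below 0.06 m) or (horizontal distance between the grasp point and vial_yellow_top below 0.014 m and z of the grasp point in the frame of vial_yellow_top below 0.06 m) or (horizontal distance between the grasp point and vial_green_top below 0.014 m and z of the grasp point in the frame of vial_green_top below 0.06 m) or (horizontal distance between the grasp point and vial_white_top below 0.014 m and z of the grasp point in the frame of vial_white_top below 0.06 m)).
It also fails if it takes over 42 s, if anything falls off the work surface, if the arm or the gripper's body presses on something with over 40 N, if the wrist force passes 120 N, or if a joint passes its speed limit or range.

### The arm

A 6-joint arm with a two-finger parallel gripper is mounted at the origin on the work surface. World frame = base frame: x ahead of the robot, y to its left, z up, the work surface at z = 0. Lengths are in m, angles in degrees, forces in N, time in s.
With the tool pointing down it reaches from about 0.3 to 0.75 m from the base axis. Payload 8.5 kg.
Tool frame: the origin (TCP) lies midway between the tips of the shut fingers; the grasp point (between the pads) lies 19 mm behind it (env.tcp_to_grasp is the z of the grasp point in the tool frame, in m); z points along the fingers, y is the line along which they close (so a half turn about z gives the same grasp; the last joint's range is limited). The gripper opens to 85 mm and grips with 20 to 120 N. Pads are 22 mm wide; open, the fingers measure 114 mm over their backs; the gripper's body (76 mm by 85 mm) begins 54 mm behind the grasp point. The pads swing forward as they close: fully open they stand 13 mm farther back than shut.
Start: joints at [-88.596, 21.807, 74.336, -0, 83.858, -12.336], TCP at [0.131, -0.534, 0.231] pointing down, gripper open.
Joint ranges: [-178.18, 178.18], [-50.72, 133.34], [12.68, 142.11], [-81.47, 261.47], [9.98, 163.14], [-165.26, 165.26]. Speed limits (degrees/s): [136.94, 136.94, 180, 180, 180, 180].

### API

Orientations are given as a 3x3 rotation matrix whose columns are the frame's x, y, z axes.
In Python, from rig import env, imaging, job, models gives the robot as it stands. The module is installed in compiled form; this text tells all that it offers.
- The arm moves only by the tool jog_arm, never from a script. Its argument "plan" is text: rows parted by semicolons, each of 7 numbers parted by spaces: the turn, a rotation vector about the tool's x, y, z in degrees, then the shift along the tool's x, y, z in cm, then the closure in counts, from 0 (fully open) to 255 (shut). In form: rx ry rz x y z claw; .... A call has 1 to 10 rows; each row shifts and turns the commanded pose from where the row before left it, along the tool's axes as they then stand; what a row does not reach is not made up. A row lasts 1/12 s, in which the tool goes at most 41.7 mm and 7.16 degrees, less where a joint would pass 70% of its speed; a pose out of reach is approached as far as the arm can. A call with a gripper value outside its range is refused whole. The fingers move at their own pace and stop on an object; "grip_force" is the grip in N (left out, the last holds). Time passes only in rows, so rows that do not move let the fingers close. It gives the time, the measured TCP pose, the force, the opening and the grip force at its end, in the units of the state.
- env.observe(): the state, without advancing time (a new reading comes with each control period).
- imaging.get_image(name): name is "scene" or "top" or "wrist"; returns a dict with "pixels" (384x512x3 uint8, red, green, blue), "depth" (384x512 float32, m along the optical axis (not along the pixel's ray), 0 where there is no reading), "fov_y" (degrees; the focal length in pixels is half the picture's height over the tangent of half this angle, whatever the lens; pixels are square), "cx", "cy" (the principal point, pixels), "world_from_camera" (4x4, takes a point from camera to world coordinates). Camera axes: x right, y down, z forward; pixel columns grow to the right and rows downward; lengths in m; the calibration is good to about 2 mm. A picture is of the moment at which its call begins.
- job.close_job(): hands the job in; it is judged then, once.
Trained networks look in the newest picture that a camera, given by its name, has taken for a name from the list of things; names that differ only in an ending like _2 or _b are one class to them, and where a whole thing is asked for, a point or a joint stands for the part that bears it (a point fixed in the world has none). Each returns a list of dicts, best first, with "confidence" (0 to 1); they miss things now and then, are a little off and sometimes report something else, mostly with a low value. They report only what shows in the picture. A call takes as long as a camera call.
- models.outline_of(camera, query): "region" (384x512 bool, what is visible of it) and "bbox" ([centre column, centre row, width, height] in pixels, round what is visible of it).
- models.tip_of(camera, query): "at" ([column, row] in pixels: a listed point, or the origin of a listed thing).
The state is a dict: "time_s": time; "q": joint angles; "qvel": joint speeds; "joint_efforts": joint torques, N m; "position": TCP position; "tool_rot": TCP orientation; "ft_force": force on the tool from outside, world axes, zero at the start; "wrist_torque": the same for the moment, N m; "grip_width": finger opening in m; "gripper_force": force on a finger pad.
Only numpy, scipy, OpenCV 4.12 (cv2) and the standard library are available. Lean on these libraries where they do the work, as an engineer would, in place of code of your own. Each camera call takes 0.05 s, during which the arm holds its last target. There are 200 camera calls.

## Working session

There is one attempt and no reset: what is moved stays moved. The work goes in short steps, Python scripts to look and compute and a tool call to move; the robot and the scene stay as the last step left them, time stands still between calls to the robot, and variables do not carry over. Pictures are saved under pics/ and viewed, at most 10 in all, crops included, and the job is handed in when it is done.

Besides the shell and the picture viewer there is one more tool, called as name(argument=value, ...) on one line, values as JSON. jog_arm: Moves the arm, as the interface text tells. Its arguments: {"type":"object","properties":{"plan":{"type":"string"},"grip_force":{"type":"number"}},"required":["plan"]}

```bash
mkdir -p pics
cat > h.py <<'E'
import numpy as np, cv2
from rig import env, imaging, job, models
def world(im,u,v,r=2):
    u0,v0=int(round(u)),int(round(v))
    d=im["depth"][max(v0-r,0):v0+r+1,max(u0-r,0):u0+r+1]; d=d[d>0]
    if d.size==0: return None
    d=np.median(d); f=192/np.tan(np.radians(im["fov_y"])/2)
    p=np.array([(u-im["cx"])/f*d,(v-im["cy"])/f*d,d,1])
    return (im["world_from_camera"]@p)[:3]
def look(cam,names,png=None):
    im=imaging.get_image(cam)
    if png: cv2.imwrite(png,im["pixels"][:,:,::-1])
    for n in names:
        for t in models.tip_of(cam,n)[:2]:
            w=world(im,*t["at"]); print(cam,n,round(t["confidence"],2),np.round(t["at"],1),None if w is None else np.round(w,4))
    return im
E
python3 - <<'E'
from h import *
N=["vial_blue_top","vial_red_top","vial_yellow_top","vial_green_top","vial_white_top","gap","rack","dish","ratchet","resin_bottle"]
a=look("top",N,"pics/top.png"); b=look("scene",N[:6],"pics/scene.png")
s=env.observe(); print(s["time_s"],s["position"],np.round(s["tool_rot"],3),s["grip_width"],env.tcp_to_grasp)
E
```

```text
top vial_blue_top 0.53 [180.1 248.7] [0.4807 0.1591 0.0578]
top vial_blue_top 0.33 [177.  225.6] [0.524  0.1649 0.0576]
top vial_red_top 0.6 [169.5 201.3] [0.5699 0.179  0.0572]
top vial_red_top 0.6 [345.5 187.2] [ 0.5943 -0.161   0.0409]
top vial_yellow_top 0.69 [154.  253.8] [0.4719 0.2076 0.0582]
top vial_green_top 0.5 [173.2 225.2] [0.5248 0.1719 0.058 ]
top vial_green_top 0.44 [153.2 231.4] [0.5136 0.2092 0.0579]
top vial_white_top 0.57 [173.5 225.8] [0.5237 0.1713 0.058 ]
top gap 0.87 [343.4 190.4] [ 0.5872 -0.1517  0.0585]
top rack 0.72 [168.4 227.8] [0.5186 0.187  0.0307]
top rack 0.33 [153.  252.8] [0.4737 0.2097 0.0575]
top dish 0.54 [359.2 140.3] [ 0.6934 -0.2011  0.0082]
top ratchet 0.48 [166.  160.5] [0.6537 0.1961 0.0114]
top resin_bottle 0.66 [258.9 239. ] [0.4964 0.0107 0.0526]
scene vial_blue_top 0.63 [354.2 195.9] [0.483  0.1548 0.0576]
scene vial_red_top 0.7 [336.9 215.3] [0.5551 0.1726 0.0574]
scene vial_yellow_top 0.65 [378.5 205.2] [0.4717 0.2012 0.0569]
scene vial_yellow_top 0.3 [160.5 178.7] [ 0.7022 -0.2004  0.0092]
scene vial_green_top 0.75 [363.8 215.9] [0.5195 0.2037 0.0572]
scene vial_white_top 0.7 [347.2 208.4] [0.524  0.1708 0.0568]
scene gap 0.77 [215.5 150.8] [ 0.5867 -0.1487  0.0621]
scene gap 0.59 [290.6 186.8] [0.5058 0.0114 0.0143]
0.9 [ 0.13062021 -0.53423771  0.23133109] [[ 0.971  0.237  0.   ]
 [ 0.237 -0.971  0.   ]
 [ 0.    -0.    -1.   ]] 0.08525743291645302 -0.0187
```

Run:
```python
import cv2,numpy as np
a=cv2.imread("pics/top.png")[120:280,120:400]; b=cv2.imread("pics/scene.png")[100:260,140:420]
cv2.imwrite("pics/both.png",np.vstack([cv2.resize(x,None,fx=1.85,fy=1.85,interpolation=2) for x in(a,b)]))
```

```text
(no output)
```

View pics/both.png

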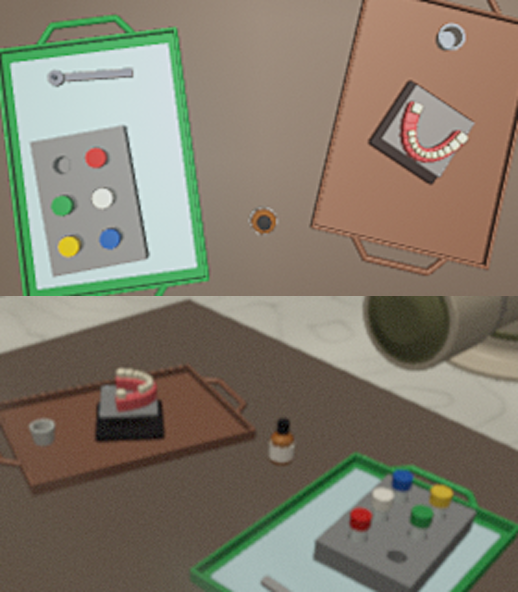

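The top view agrees with the networks: the blue cap is at about (180,249) and the gap, on the left arm of the arch, at about (343,190). The heights come out at 58 and 59 mm, as expected. I'll go high towards the blue vial with the fingers shut.

jog_arm(plan="0 0 0 1.2 -1.5 0 255;0 0 0 2.5 -2.9 0 255;0 0 0 2.5 -2.9 0 255;0 0 0 2.5 -2.9 0 255;0 0 0 2.5 -2.9 0 255;0 0 0 2.5 -2.9 0 255;0 0 0 2.5 -2.9 0 255;0 0 0 2.5 -2.9 0 255;0 0 0 2.5 -2.9 0 255;0 0 0 2.5 -2.9 0 255")

```text
time_s: 1.73
position: [0.2956, -0.2081, 0.2315]
tool_rot: [[0.972, 0.237, 0.0], [0.237, -0.972, -0.001], [0.0, 0.001, -1.0]]
ft_force: [1.4, -0.4, 0.7]
grip_width: 0.0003
gripper_force: 0.0
```

jog_arm(plan="0 0 0 2.5 -2.9 0 255;0 0 0 2.5 -2.9 0 255;0 0 0 2.5 -2.9 0 255;0 0 0 2.5 -2.9 0 255;0 0 0 2.5 -2.9 0 255;0 0 0 2.5 -2.9 0 255;0 0 0 2.5 -2.9 0 255;0 0 0 2.5 -2.9 0 255;0 0 0 2.5 -2.9 0 255;0 0 0 1.5 -2 0 255")

```text
time_s: 2.57
position: [0.4627, 0.123, 0.2313]
tool_rot: [[0.971, 0.239, 0.001], [0.239, -0.971, 0.0], [0.001, -0.0, -1.0]]
ft_force: [-0.2, -0.5, -0.7]
grip_width: 0.0001
gripper_force: 0.0
```

Run:
```python
from h import *
N=["vial_blue_top","vial_white_top","vial_yellow_top"]
look("wrist",N,"pics/w1.png")
s=env.observe(); print(s["time_s"],s["position"],np.round(s["tool_rot"],3),s["grip_width"],np.round(s["q"],1))
```

```text
wrist vial_blue_top 0.9 [223.5 144.9] [0.4802 0.1605 0.0578]
wrist vial_blue_top 0.16 [223.5 100.2] [0.5215 0.1694 0.058 ]
wrist vial_white_top 0.58 [227.   98.6] [0.5237 0.1665 0.0579]
wrist vial_yellow_top 0.43 [223.9 143.8] [0.4813 0.1603 0.0577]
2.7667 [0.46150301 0.12033089 0.23112443] [[ 0.971  0.239 -0.001]
 [ 0.239 -0.971 -0.   ]
 [-0.001  0.    -1.   ]] 0.00047743142964824635 [ 0.4 14.5 85.4 -0.  80.2 76.5]
```

View pics/w1.png

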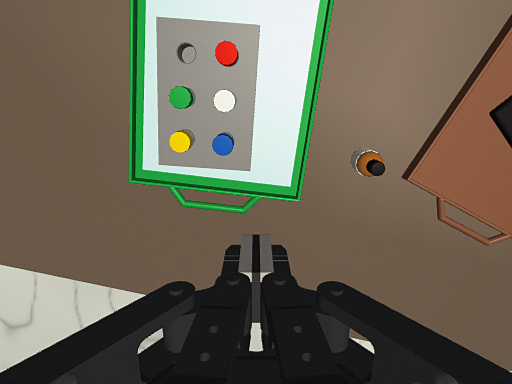

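The wrist picture shows the blue cap at (223,145), measured at (0.480, 0.160, 0.058), which agrees with the first estimate. I'll move over it, then straight down, and hold.

jog_arm(plan="0 0 0 1.4 -1.7 0 255;0 0 0 1.4 -1.7 0 255;0 0 0 0 0 0 255;0 0 0 0 0 2 255;0 0 0 0 0 3 255;0 0 0 0 0 3 255;0 0 0 0 0 2.5 255;0 0 0 0 0 2 255;0 0 0 0 0 1 255;0 0 0 0 0 0 255")

```text
time_s: 3.6
position: [0.4795, 0.1582, 0.0946]
tool_rot: [[0.972, 0.236, -0.004], [0.236, -0.972, -0.001], [-0.004, -0.0, -1.0]]
ft_force: [0.7, 0.1, -0.1]
grip_width: -0.0005
gripper_force: 0.0
```

Run:
```python
from h import *
look("wrist",["vial_blue_top"],"pics/w2.png")
s=env.observe(); print(s["time_s"],s["position"],np.round(s["tool_rot"],3))
```

```text
wrist vial_blue_top 0.6 [250.3 220.6] [0.4798 0.1621 0.058 ]
3.7 [0.48088672 0.15879241 0.09687646] [[ 0.972  0.236  0.   ]
 [ 0.236 -0.972 -0.   ]
 [ 0.     0.    -1.   ]]
```

View pics/w2.png

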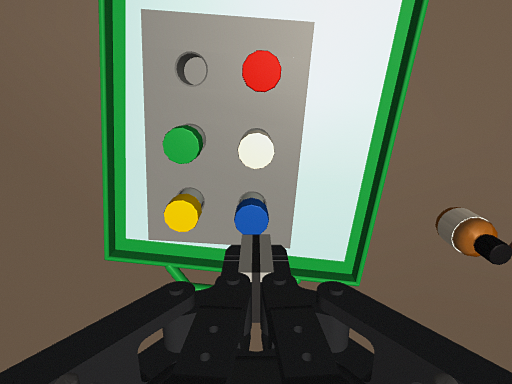

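The fingertips hang over the blue cap (cap centre at about (251,218)), 2–3 mm off at most. I'll go down 1 cm and hold.

jog_arm(plan="0 0 0 0 -0.1 0.5 255;0 0 0 0 0 0.5 255;0 0 0 0 0 0 255;0 0 0 0 0 0 255;0 0 0 0 0 0 255;0 0 0 0 0 0 255;0 0 0 0 0 0 255;0 0 0 0 0 0 255;0 0 0 0 0 0 255;0 0 0 0 0 0 255")

```text
time_s: 4.53
position: [0.4806, 0.1608, 0.0864]
tool_rot: [[0.971, 0.238, 0.0], [0.238, -0.971, 0.0], [0.0, -0.0, -1.0]]
ft_force: [0.3, 0.1, 0.3]
grip_width: -0.0
gripper_force: 0.0
```

jog_arm(plan="0 0 0 0 0 0 255;0 0 0 0 0 0 255;0 0 0 0 0 0 255;0 0 0 0 0 0 255;0 0 0 0 0 0 255;0 0 0 0 0 0 255;0 0 0 0 0 0 255;0 0 0 0 0 0 255;0 0 0 0 0 0 255;0 0 0 0 0 0 255")

```text
time_s: 5.37
position: [0.4806, 0.1608, 0.0863]
tool_rot: [[0.971, 0.237, -0.0], [0.237, -0.971, 0.0], [-0.0, -0.0, -1.0]]
ft_force: [-0.5, 0.3, -0.6]
grip_width: 0.0004
gripper_force: 0.0
```

jog_arm(plan="0 0 0 0 0 0 255;0 0 0 0 0 0 255;0 0 0 0 0 0 255;0 0 0 0 0 0 255;0 0 0 0 0 0 255;0 0 0 0 0 0 255;0 0 0 0 0 0 255;0 0 0 0 0 0 255;0 0 0 0 0 0 255;0 0 0 0 0 0 255")

```text
time_s: 6.2
position: [0.4806, 0.1608, 0.0863]
tool_rot: [[0.971, 0.238, 0.0], [0.238, -0.971, 0.0], [0.0, -0.0, -1.0]]
ft_force: [-0.5, -0.1, -0.6]
grip_width: 0.0001
gripper_force: 0.0
```

jog_arm(plan="0 0 0 0 0 -1 255;0 0 0 0 0 -2 255;0 0 0 0 0 -3 255;0 0 0 0 0 -3 255;0 0 0 0 0 -3 255;0 0 0 0 0 -2 255;0 0 0 0 0 -1 255;0 0 0 0 0 0 255")

```text
time_s: 6.87
position: [0.4813, 0.1609, 0.2387]
tool_rot: [[0.971, 0.238, 0.005], [0.238, -0.971, 0.0], [0.005, 0.001, -1.0]]
ft_force: [-0.1, -0.5, -0.5]
grip_width: -0.0
gripper_force: 0.0
```

jog_arm(plan="0 0 0 -0.2 2 0 255;0 0 0 -0.3 3.5 0 255;0 0 0 -0.3 3.5 0 255;0 0 0 -0.3 3.5 0 255;0 0 0 -0.3 3.5 0 255;0 0 0 -0.3 3.5 0 255;0 0 0 -0.3 3.5 0 255;0 0 0 -0.3 3.5 0 255;0 0 0 -0.2 3 0 255;0 0 0 0 1.4 0 255")

```text
time_s: 7.7
position: [0.5295, -0.1486, 0.2348]
tool_rot: [[0.972, 0.235, -0.002], [0.235, -0.972, 0.0], [-0.002, -0.001, -1.0]]
ft_force: [0.2, -0.5, 0.7]
grip_width: 0.0002
gripper_force: 0.0
```

Run:
```python
from h import *
im=look("wrist",["gap"])
cv2.imwrite("pics/w3.png",cv2.resize(im["pixels"][0:270,120:390,::-1],None,fx=2.2,fy=2.2,interpolation=2))
s=env.observe(); print(s["time_s"],s["position"],np.round(s["tool_rot"],3))
```

```text
wrist gap 0.79 [272.9 105.7] [ 0.5942 -0.1491  0.0588]
7.8 [ 0.52966209 -0.14697491  0.23492978] [[ 0.972  0.235 -0.002]
 [ 0.235 -0.972  0.001]
 [-0.001 -0.001 -1.   ]]
```

View pics/w3.png

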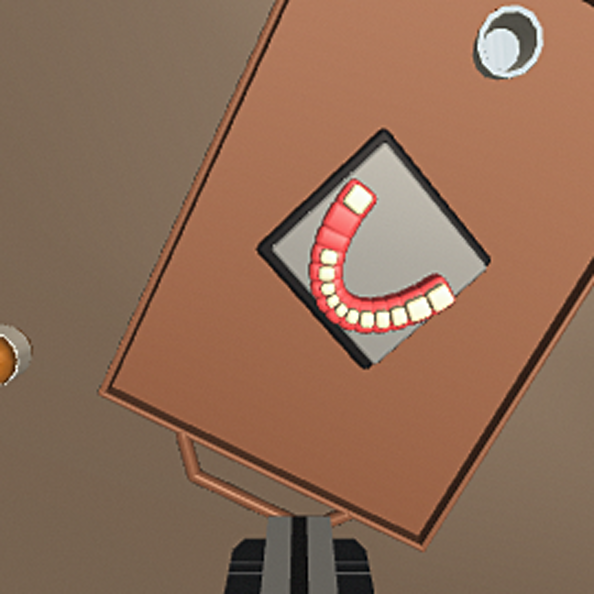

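The wrist picture shows the gap as bare pink gum between the end molar and the next tooth, at about crop (340,231), which is pixel (274,105). The network says (273,106), so the gap is at (0.594, -0.149, 0.059). I'll move over it and come partway down.

jog_arm(plan="0 0 0 2 0.6 0 255;0 0 0 2.6 0.7 0 255;0 0 0 1.5 0.5 0 255;0 0 0 0 0 0 255;0 0 0 0 0 2 255;0 0 0 0 0 3 255;0 0 0 0 0 3 255;0 0 0 0 0 2 255;0 0 0 0 0 0 255")

```text
time_s: 8.55
position: [0.5906, -0.146, 0.132]
tool_rot: [[0.971, 0.239, -0.008], [0.239, -0.971, 0.004], [-0.007, -0.006, -1.0]]
ft_force: [-0.9, 0.1, 0.0]
grip_width: 0.0001
gripper_force: 0.0
```

Run:
```python
from h import *
im=look("wrist",["gap"])
cv2.imwrite("pics/w4.png",cv2.resize(im["pixels"][80:280,150:370,::-1],None,fx=2.7,fy=2.7,interpolation=2))
s=env.observe(); print(s["time_s"],s["position"],np.round(s["tool_rot"],3))
```

```text
wrist gap 0.77 [261.9 197.5] [ 0.5948 -0.1485  0.0585]
8.65 [ 0.59287697 -0.1473365   0.13674526] [[ 0.971  0.238 -0.001]
 [ 0.238 -0.971  0.   ]
 [-0.001 -0.001 -1.   ]]
```

View pics/w4.png

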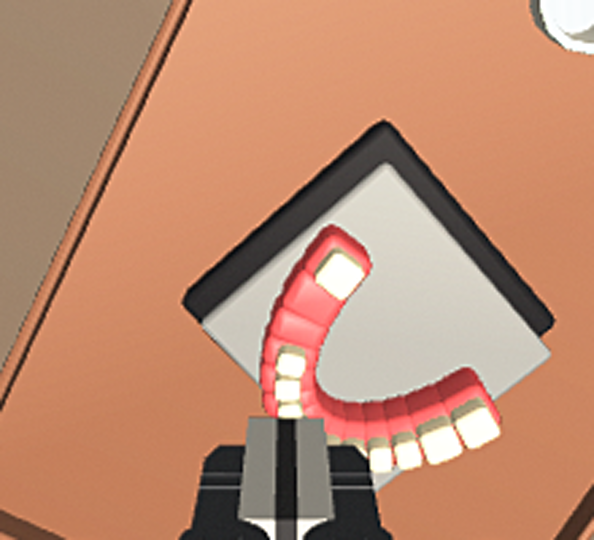

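The closer look agrees: the gap is at about pixel (263,197), giving (0.595, -0.149, 0.059). I'll make a 2 mm correction, go down and hold.

jog_arm(plan="0 0 0 0.1 0.2 0 255;0 0 0 0 0 1.5 255;0 0 0 0 0 2 255;0 0 0 0 0 1.4 255;0 0 0 0 0 0 255;0 0 0 0 0 0 255;0 0 0 0 0 0 255;0 0 0 0 0 0 255;0 0 0 0 0 0 255;0 0 0 0 0 0 255")

```text
time_s: 9.48
position: [0.5949, -0.1502, 0.0881]
tool_rot: [[0.971, 0.237, 0.001], [0.237, -0.971, -0.001], [0.001, 0.001, -1.0]]
ft_force: [-0.2, 0.1, 0.2]
grip_width: -0.0002
gripper_force: 0.0
```

jog_arm(plan="0 0 0 0 0 0 255;0 0 0 0 0 0 255;0 0 0 0 0 0 255;0 0 0 0 0 0 255;0 0 0 0 0 0 255;0 0 0 0 0 0 255;0 0 0 0 0 0 255;0 0 0 0 0 0 255;0 0 0 0 0 0 255;0 0 0 0 0 0 255")

```text
time_s: 10.32
position: [0.5947, -0.1501, 0.0873]
tool_rot: [[0.971, 0.238, 0.0], [0.238, -0.971, 0.0], [0.0, -0.0, -1.0]]
ft_force: [-0.7, 1.0, -0.4]
grip_width: 0.0
gripper_force: 0.0
```

jog_arm(plan="0 0 0 0 0 0 255;0 0 0 0 0 0 255;0 0 0 0 0 0 255;0 0 0 0 0 0 255;0 0 0 0 0 0 255;0 0 0 0 0 0 255;0 0 0 0 0 0 255;0 0 0 0 0 0 255;0 0 0 0 0 0 255;0 0 0 0 0 0 255")

```text
time_s: 11.15
position: [0.5946, -0.15, 0.0873]
tool_rot: [[0.971, 0.237, -0.0], [0.237, -0.971, 0.0], [-0.0, -0.0, -1.0]]
ft_force: [-0.3, 0.1, -0.4]
grip_width: 0.0
gripper_force: 0.0
```

Run:
```python
from h import *
look("scene",["gap"]); s=env.observe(); print(s["time_s"],s["position"]); print(job.close_job())
```

```text
scene gap 0.84 [213.1 152.1] [ 0.591  -0.152   0.0589]
11.25 [ 0.59467717 -0.15002984  0.08732872]
the job is handed in; nothing more can be done
None
```

The arm pointed at the blue cap for about two seconds and then at the gap for about two, each from about 28 mm above, with no sign of contact in the force readings. The job was handed in at 11.25 s with the fingers still over the gap; no verdict was returned.

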